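# Self-timer picture of the focusing loupe on the revolving tray

### The job

Take a catalogue picture of the focusing loupe: first press the shutter button of the camera that stands facing the revolving display tray right down to its stop, which starts the self-timer, and then turn the tray by its centre handle until the loupe stands squarely in front of the camera lens, on the side of the tray next to the camera. Touch none of the pieces stuck on the tray and leave the other things on the counter where they stand. Finish with the handle still gripped, holding the tray quite still for the exposure; do not let go.

Things in the scene. Friction and masses are not known exactly. Their poses are not given: they have to be found in the camera images.
- carousel (a joint): turning of the revolving display tray (a round aluminium tray, 250 mm across, top face 36 mm above the counter, on a fixed foot) about its upright centre axis, rad, positive anticlockwise seen from above; it turns freely without end stops on a bearing (friction about 0.03 N m, it can coast). At 0 and at 6.28 (any whole number of turns) the loupe is straight in front of the camera lens
- foot: the fixed dark steel foot under the tray, 150 mm across; origin on the counter on the tray's axis of turning; its +x axis points level to the camera
- handle: the tray's carry handle: a flat black bakelite grip on a 12 mm post on the tray's axis, 60 mm long (its x axis), 16 mm thick (y), 34 mm tall (z), origin at the centre of its underside, 114 mm above the counter, so its top is 148 mm above it. Fixed to the tray and turning with it; its length lies along the line from the axis to the loupe, +x towards the loupe
- loupe: the brass focusing loupe, a slim turned tube with a wider flared eyepiece at the top, 42 mm across at the eyepiece and 60 mm tall, the tallest and only waisted piece on the tray; stuck upright on the tray, its centre 82 mm from the axis; origin at the centre of its underside
- pieces: the four other pieces stuck round the tray every 72 degrees from the loupe, at about 80 mm from the axis, all below 100 mm above the counter: a grey light meter with a small dome (28 x 54 x 54 mm), a squat lens (62 mm across, 38 tall), a plain straight film can (35 mm across, 48 tall) and a clip-on viewfinder (32 mm tall); origin on the tray's axis at counter height
- camera: the camera, fixed on a low round cast stand beside the tray and facing it (another camera, without a stand, lies far to the left and is not meant): body 132 mm wide (y), 34 mm deep (x), top plate 98 mm above the counter, lens 62 mm above the counter pointing along its -x axis at the tray's axis; origin on the counter under the middle of the body, 240 to 260 mm from the tray's axis; +y is the photographer's right
- shutter (a joint): travel of the shutter button, m: 0 up, 0.005 pressed down to its stop; a spring (1.5 N at first, 4 N at the stop) lifts it again
- shutter_top (a point): centre of the top of the shutter button, a round steel mushroom head 16 mm across on the camera's top plate, 44 mm to the +y side of the camera's middle; 111 mm above the counter when up, pressed straight down. A 6 mm high dial stands 26 mm beside it, a 9 mm high knob at the other end of the top plate
- tank: cream enamel developing tank, 102 mm across, 128 tall, loose; origin at the centre of its underside
- reel: film reel, 90 mm across, 40 tall, loose; origin at the centre of its underside
- parts_jar: glass jar with a steel lid, 64 mm across, 85 tall, loose; origin at the centre of its underside
- film_clip: black bakelite film clip, 78 x 30 x 16 mm, loose, lying on the counter beside the tray; origin at the centre of its underside
- lens_cell: smoky glass lens element in a steel cell, 54 mm across, 19 tall, loose on the counter beside the tray; origin at the centre of its underside
- screwdriver: screwdriver with wooden handle, 160 mm long, loose
Not all that is in view belongs to the job. What is shaped like the camera but purple is not meant.

How it is judged:
On the way, in this order (a step that is already met when the one before it is completed fails the run):
1. the shutter button is pressed down to its stop (value of joint shutter above 0.0042 m), for 0.1 s.
2. the loupe has been turned in front of the camera lens (y of loupe in the frame of camera between -0.01 and 0.01 m and x of loupe in the frame of camera above -0.21 m), for 0.2 s.
At the end, for the whole second after the job is handed in: The loupe's centre is within 10 mm to either side of the lens axis, on the side of the tray next to the camera; the tray is still (under 0.05 rad/s) and the fingers hold its handle (more than 5 N of contact); the shutter button has been let up again (all of step 2 and velocity of joint carousel between -0.05 and 0.05 rad/s and contact force between the fingers and handle above 5 N and value of joint shutter below 0.002 m); the arm keeps its last pose, push and grip.
It fails at once if a piece stuck on the tray is touched (contact force between any of the arm, the fingers and loupe above 1 N or contact force between any of the arm, the fingers and pieces above 1 N).
It fails at once if another thing on the counter is shifted by more than 20 mm (distance of any of tank, reel, parts_jar, film_clip, lens_cell, screwdriver from where it was at the start of the episode above 0.02 m).
It also fails if it takes over 54 s, if anything falls off the work surface, if the arm or the gripper's body presses on something with over 40 N, if the wrist force passes 120 N, or if a joint passes its speed limit or range.

### The arm

A 6-joint arm with a two-finger parallel gripper is mounted at the origin on the work surface. World frame = base frame: x ahead of the robot, y to its left, z up, the work surface at z = 0. Lengths are in m, angles in rad, forces in N, time in s.
With the tool pointing down it reaches from about 0.375 to 0.75 m from the base axis. Payload 9 kg.
Tool frame: the origin (TCP) lies at the very end of the fingers, on their centre line; the grasp point (between the pads) lies 19 mm behind it (r.tcp_to_grasp is the distance from the TCP to the grasp point, in m); z points along the fingers, y is the line along which they close (so a half turn about z gives the same grasp; the last joint's range is limited). The gripper opens to 85 mm and grips with 20 to 120 N. Pads are 22 mm wide; open, the fingers measure 114 mm over their backs; the gripper's body (76 mm by 85 mm) begins 54 mm behind the grasp point. The pads swing forward as they close: fully open they stand 13 mm farther back than shut.
Start: joints at [0.981, 0.104, 0.097, 1.564, 0, 1.353], TCP at [0.218, 0.559, 0.199] pointing down, gripper open.
Joint ranges: [-2.99, 2.99], [-0.84, 1.86], [-1.1, 1.16], [-1.84, 2.11], [-1.51, 1.56], [-3.14, 3.14]. Speed limits (rad/s): [2.22, 2.22, 2.57, 3.14, 3.14, 3.14].

### API

Orientations are given as a rotation vector (axis times angle).
In Python, from plant import r gives the robot as it stands. The module is installed in compiled form; this text tells all that it offers.
- The arm moves only by the shell command python3 -m handwheel 'ROWS' [FORCE]. ROWS is JSON, a list of rows, each a list of 7 numbers: the turn, a rotation vector about the tool's x, y, z in degrees, then the shift along the tool's x, y, z in m, then the opening, from 0 (shut) to 1 (fully open). A call has 1 to 5 rows; each row is the pose to reach, as a shift and turn from the pose commanded when the call began, along the tool's axes at that moment; what a row does not reach only later rows make up. A row lasts 1/12 s, in which the tool goes at most 41.7 mm and 7.16 degrees, less where a joint would pass 70% of its speed; a pose out of reach is approached as far as the arm can. A call with a gripper value outside its range is refused whole. The fingers move at their own pace and stop on an object; FORCE is the grip in N (left out, the last holds). Time passes only in rows, so rows that repeat a pose let the fingers close. It gives the time, the measured TCP pose, the force, the opening and the grip force at its end, in the units of the state.
- r.get_obs(): the state, without advancing time (a new reading comes with each control period).
- r.camera(name): name is "side" or "top"; returns a dict with "pixels" (420x560x3 uint8, blue, green, red), "range_z" (420x560 float32, m along the optical axis (not along the pixel's ray), 0 where there is no reading), "fx", "fy", "cx", "cy" (pixels), "R" (3x3) and "t" (3): a world point X has camera coordinates R X + t. Camera axes: x right, y down, z forward; pixel columns grow to the right and rows downward; lengths in m; the calibration is good to about 2 mm. A picture is of the moment at which its call begins.
- r.finish_job(): hands the job in; it is judged then, once.
The state is a dict: "clock": time; "joint_positions": joint angles; "joint_velocities": joint speeds; "joint_torque": joint torques, N m; "tcp_pos": TCP position; "tool_rot": TCP orientation; "contact_force": force on the tool from outside, world axes, zero at the start; "torque": the same for the moment, N m; "gripper_width": opening from 0.0 (shut) to 1.0 (fully open); "finger_force": force on a finger pad.
Only numpy, scipy, OpenCV 4.12 (cv2) and the standard library are available. Lean on these libraries where they do the work, as an engineer would, in place of code of your own. Each camera call takes 0.05 s, during which the arm holds its last target. There are 200 camera calls.

## Working session

There is one attempt and no reset: what is moved stays moved. The work goes in short steps, Python scripts to look and compute and a shell command to move; the robot and the scene stay as the last step left them, time stands still between calls to the robot, and variables do not carry over. Pictures are saved under pics/ and viewed, at most 10 in all, crops included, and the job is handed in when it is done.

```bash
mkdir -p pics; python3 - <<'E'
from plant import r
import cv2,numpy as np
for n in ("top","side"):
    c=r.camera(n); cv2.imwrite(f"pics/{n}0.png",c["pixels"]); np.savez(n+"0.npz",**c)
    print(n,c["fx"],c["cx"],c["cy"],(-c["R"].T@c["t"]).round(3))
o=r.get_obs();print(o["clock"],o["tcp_pos"],o["tool_rot"],o["gripper_width"])
E
```

```text
top 534.4235282172697 285.1750579381598 215.09039620691206 [ 0.326 -0.025  1.462]
side 483.7298202829998 275.4941303802335 202.6800979202039 [0.956 1.088 0.961]
0.1 [0.21777055 0.55872498 0.19810706] [-5.80590798e-01 -3.08699808e+00  1.68987966e-03] 1.0044684843656926
```

View pics/top0.png

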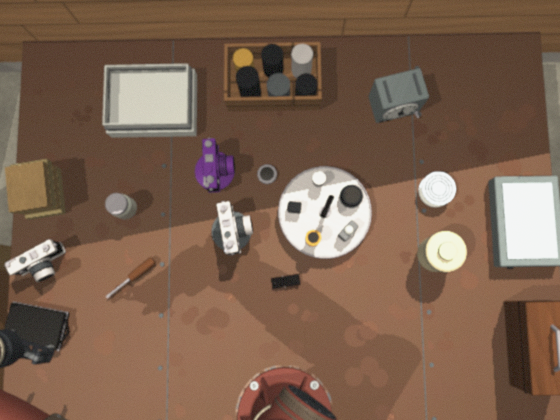

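View pics/side0.png

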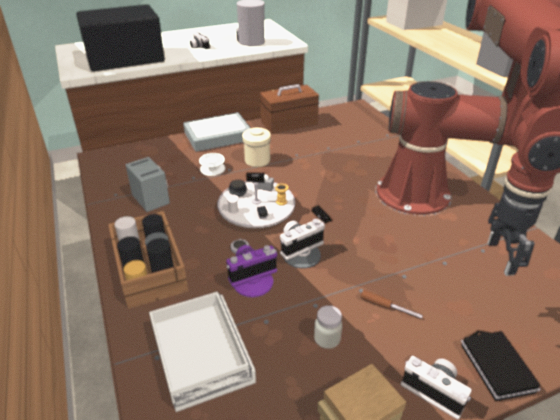

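The top view shows the tray at about (325,213), the brass loupe at (313,239) and the handle at (327,206). The silver camera on its stand is at (228,228), with its lens facing right. Next I'll measure these and view an enlarged crop.

```bash
cat > h.py <<'E'
import numpy as np,cv2
def world(c,u,v,z):
    "ray of pixel u,v cut with plane of height z"
    d=c["R"].T@np.array([(u-c["cx"])/c["fx"],(v-c["cy"])/c["fy"],1.]); o=-c["R"].T@c["t"]
    return o+d*(z-o[2])/d[2]
def cloud(c):
    v,u=np.mgrid[:420,:560]; Z=c["range_z"]
    P=np.stack([(u-c["cx"])/c["fx"]*Z,(v-c["cy"])/c["fy"]*Z,Z],-1)
    return (P-c["t"])@c["R"]
E
python3 - <<'E'
from h import *
c=dict(np.load("top0.npz")); P=cloud(c); im=c["pixels"]
# tray rim: bright pixels near height 36mm
m=((abs(P[...,2]-.036)<.012)&(im.min(2)>110)).astype(np.uint8); m[:, :275]=0;m[:,375:]=0;m[:160]=0;m[262:]=0
k=max(cv2.findContours(m,0,2)[0],key=cv2.contourArea); h=cv2.convexHull(k)
W=np.array([world(c,*q[0],.036)[:2] for q in h],np.float32); e=cv2.fitEllipse(W); print("tray",e, cv2.minEnclosingCircle(W))
S=np.s_[160:262,275:375]
hm=np.zeros(m.shape,bool); hm[S]=(P[S][...,2]>.125)&(P[S][...,2]<.17)
v,u=np.nonzero(hm); print("handle px",len(u),np.median(P[hm][:,2]))
W=np.array([world(c,a,b,.148)[:2] for a,b in zip(u,v)],np.float32); print(cv2.minAreaRect(W),W.mean(0))
hsv=cv2.cvtColor(im,cv2.COLOR_BGR2HSV)
lm=np.zeros(m.shape,bool); lm[S]=(hsv[S][...,1]>120)&(hsv[S][...,2]>120)&(P[S][...,2]>.03)
v,u=np.nonzero(lm);print("loupe px",len(u),u.mean(),v.mean(),np.percentile(P[lm][:,2],[10,50,90]),world(c,u.mean(),v.mean(),.09))
S=np.s_[190:265,205:262]
cm=np.zeros(m.shape,bool); cm[S]=(abs(P[S][...,2]-.1)<.02)
v,u=np.nonzero(cm);W=np.array([world(c,a,b,.098)[:2] for a,b in zip(u,v)],np.float32);print("cam",len(u),cv2.minAreaRect(W))
a=cv2.resize(im[185:275,200:380],None,fx=4.4,fy=4.4,interpolation=cv2.INTER_CUBIC);cv2.imwrite("pics/crop1.png",a)
print(world(c,225,205,.11),world(c,232,250,.11))
E
```

```text
tray ((0.5309253931045532, -0.11542365700006485), (0.24889397621154785, 0.2495041936635971), 15.446619033813477) ((0.5306681394577026, -0.11555152386426926), 0.1250382512807846)
handle px 154 0.14870099541503673
((0.5288479924201965, -0.11445994675159454), (0.015814319252967834, 0.061883594840765), 64.51797485351562) [ 0.52874106 -0.11441849]
loupe px 100 312.52 238.26 [0.09408921 0.09768567 0.10080936] [ 0.45485683 -0.07909747  0.09      ]
cam 986 ((0.5078000426292419, 0.12368954718112946), (0.17649251222610474, 0.08301348984241486), 13.708725929260254)
[0.54174307 0.14429428 0.11      ] [0.42601749 0.12623898 0.11      ]
```

View pics/crop1.png

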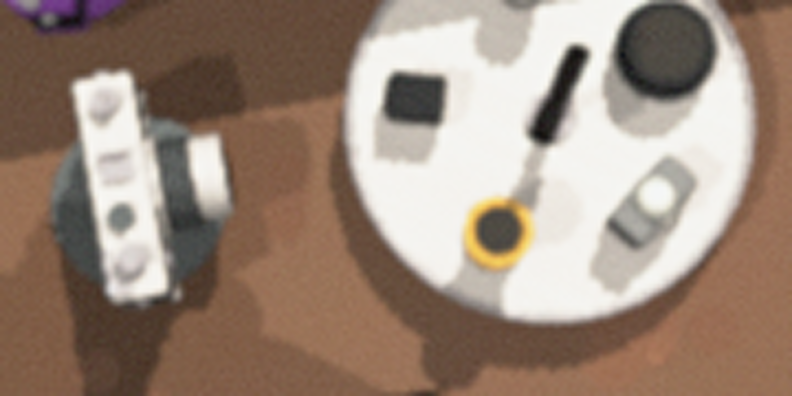

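The crop shows the shutter button at crop (130,262), with the dial 46 px (about 26 mm) above it at (121,217). The knob is at the far end, (103,103), and the loupe ring is at (498,233). I'll turn these into positions and moves.

```bash
python3 - <<'E'
from h import *
from plant import r
from scipy.spatial.transform import Rotation as Ro
c=dict(np.load("top0.npz")); im=c["pixels"]
px=lambda a,b:((a+.5)/4.4-.5+200,(b+.5)/4.4-.5+185)
m=np.zeros(im.shape[:2],np.uint8); m[195:262,212:239]=(im[195:262,212:239].min(2)>140)
k=max(cv2.findContours(m,0,2)[0],key=cv2.contourArea)
W=np.array([world(c,*q[0],.098)[:2] for q in k],np.float32); print("plate",cv2.minAreaRect(W))
s=world(c,*px(130,262),.111);kn=world(c,*px(103,103),.107); di=world(c,*px(121,217),.104)
print("shutter",s,"knob",kn,"dial",di, np.hypot(*(s-di)[:2]))
A=np.array([.5305,-.115]); C=np.array(cv2.minAreaRect(W)[0]); d=C-A;print("dist",np.hypot(*d),np.degrees(np.arctan2(d[1],d[0])))
ax=d/np.hypot(*d); yy=np.array([-ax[1],ax[0]]); print("shutter in cam",(s[:2]-C)@ax,(s[:2]-C)@yy)
l=world(c,312.52,238.26,.096)[:2]-A;print("loupe",np.hypot(*l),np.degrees(np.arctan2(l[1],l[0])))
o=r.get_obs();R=Ro.from_rotvec(o["tool_rot"]).as_matrix();print(R.round(3))
print("shift to 40mm above shutter",R.T@(np.r_[s[:2],.151]-o["tcp_pos"]))
E
```

```text
plate ((0.4881904125213623, 0.13826493918895721), (0.13545912504196167, 0.041378144174814224), 10.00557804107666)
shutter [0.44086921 0.13335334 0.111     ] knob [0.53443804 0.14973579 0.107     ] dial [0.46773871 0.13944651 0.104     ] 0.027551718831048753
dist 0.25677466895120066 99.48406026673491
shutter in cam 0.0029528018091226353 0.04748369652433658
loupe 0.08434054914751972 154.6274881101745
[[-0.932  0.363 -0.001]
 [ 0.363  0.932 -0.001]
 [ 0.    -0.001 -1.   ]]
shift to 40mm above shutter [-0.36240529 -0.31520057  0.04737218]
```

```bash
python3 -m handwheel '[[0,0,0,-0.03,-0.026,0,0],[0,0,0,-0.06,-0.052,0,0],[0,0,0,-0.09,-0.078,0,0],[0,0,0,-0.12,-0.104,0,0],[0,0,0,-0.15,-0.13,0,0]]' 40
python3 -m handwheel '[[0,0,0,-0.03,-0.026,0,0],[0,0,0,-0.06,-0.052,0,0],[0,0,0,-0.09,-0.078,0,0],[0,0,0,-0.12,-0.104,0,0],[0,0,0,-0.15,-0.13,0,0]]'
python3 -m handwheel '[[0,0,0,-0.03,-0.026,0,0],[0,0,0,-0.06,-0.053,0.02,0],[0,0,0,-0.06,-0.053,0.045,0],[0,0,0,-0.06,-0.053,0.045,0],[0,0,0,-0.06,-0.053,0.045,0]]'
python3 - <<'E'
from h import *
from plant import r
from scipy.spatial.transform import Rotation as Ro
o=r.get_obs();R=Ro.from_rotvec(o["tool_rot"]).as_matrix();print(o["joint_positions"],o["tcp_pos"],o["contact_force"])
print("to button",R.T@(np.array([.443,.132,.111])-o["tcp_pos"]))
c=r.camera("side"); np.savez("side1.npz",**c)
q=c["R"]@np.array([.443,.132,.111])+c["t"]; u,v=[int(x) for x in (q[:2]/q[2]*c["fx"]+[c["cx"],c["cy"]])];print(u,v)
cv2.imwrite("pics/side1.png",cv2.resize(c["pixels"][v-60:v+40,u-65:u+65],None,fx=6,fy=6,interpolation=2))
E
```

```text
clock: 0.52
tcp_pos: [0.3107, 0.3818, 0.1984]
tool_rot: [-0.58, -3.087, 0.0]
contact_force: [1.2, -0.8, 0.6]
gripper_width: 0.299
finger_force: 0.0
clock: 0.93
tcp_pos: [0.4033, 0.206, 0.1987]
tool_rot: [0.58, 3.087, 0.0]
contact_force: [-0.0, 1.2, 0.6]
gripper_width: 0.003
finger_force: 0.0
clock: 1.35
tcp_pos: [0.4384, 0.1365, 0.1529]
tool_rot: [-0.582, -3.084, 0.0]
contact_force: [-0.3, 0.0, 0.9]
gripper_width: 0.0
finger_force: 0.0
[ 1.55285224e-02 -3.33230341e-01 -3.93074228e-01  1.51413571e+00
  3.75222025e-04  3.88413869e-01] [0.4383877 0.1365497 0.1528531] [-0.28374298  0.04251625  0.86974481]
to button [-0.00608205 -0.00252085  0.0418367 ]
315 220
```

View pics/side1.png

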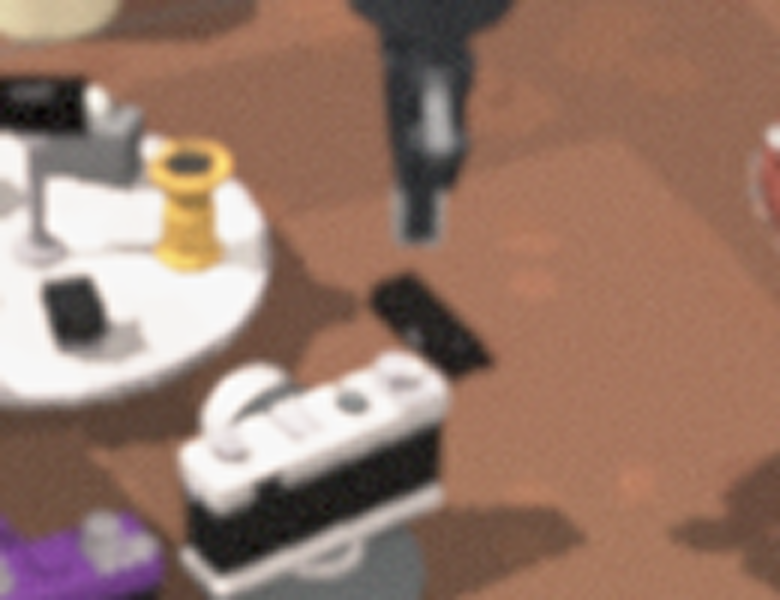

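The side view shows the closed fingertips at crop (418,240), above the camera. The button head is at crop (402,372), about full-frame (316.6,221.6). Next I'll check that point from the side view and move closer.

```bash
python3 -m handwheel '[[0,0,0,-0.006,-0.002,0.01,0],[0,0,0,-0.006,-0.002,0.025,0],[0,0,0,-0.006,-0.002,0.025,0]]'
python3 - <<'E'
from h import *
from plant import r
from scipy.spatial.transform import Rotation as Ro
c=dict(np.load("side1.npz")); print("side button",world(c,250+402.5/6-.5,160+372.5/6-.5,.111))
o=r.get_obs();R=Ro.from_rotvec(o["tool_rot"]).as_matrix()
for t in ([.443,.132,.111],): print(o["tcp_pos"],R.T@(np.array(t)-o["tcp_pos"]))
E
```

```text
clock: 1.65
tcp_pos: [0.4439, 0.1333, 0.1273]
tool_rot: [-0.578, -3.086, 0.0]
contact_force: [-1.2, 0.2, -0.2]
gripper_width: 0.003
finger_force: 0.0
side button [0.44293267 0.13935402 0.111     ]
[0.44392146 0.13331548 0.12728277] [ 0.00036014 -0.00155248  0.01628399]
```

```bash
python3 -m handwheel '[[0,0,0,0.001,0.001,0.008,0],[0,0,0,0.001,0.001,0.014,0],[0,0,0,0.001,0.001,0.018,0],[0,0,0,0.001,0.001,0.018,0]]'
python3 -m handwheel '[[0,0,0,0,0,0.002,0],[0,0,0,0,0,0.003,0],[0,0,0,0,0,0.003,0]]'
```

```text
clock: 1.98
tcp_pos: [0.4436, 0.1341, 0.1102]
tool_rot: [-0.58, -3.087, 0.0]
contact_force: [-0.4, -0.1, -0.0]
gripper_width: -0.005
finger_force: 0.0
clock: 2.23
tcp_pos: [0.444, 0.1339, 0.1079]
tool_rot: [0.581, 3.087, 0.0]
contact_force: [-0.7, 0.4, 0.1]
gripper_width: 0.001
finger_force: 0.0
```

```bash
python3 -m handwheel '[[0,0,0,0,0,0.001,0],[0,0,0,0,0,0.002,0],[0,0,0,0,0,0.002,0]]'
python3 -m handwheel '[[0,0,0,0,0,0.001,0],[0,0,0,0,0,0.001,0]]'
python3 - <<'E'
from h import *
from plant import r
c=r.camera("side")
cv2.imwrite("pics/side2.png",cv2.resize(c["pixels"][180:260,265:365],None,fx=7,fy=7,interpolation=2))
E
```

```text
clock: 2.48
tcp_pos: [0.444, 0.1339, 0.1057]
tool_rot: [0.581, 3.087, 0.0]
contact_force: [0.3, 0.2, 0.2]
gripper_width: 0.003
finger_force: 0.0
clock: 2.65
tcp_pos: [0.4439, 0.1339, 0.1047]
tool_rot: [-0.581, -3.087, -0.0]
contact_force: [-0.3, -0.1, 0.2]
gripper_width: -0.001
finger_force: 0.0
```

View pics/side2.png

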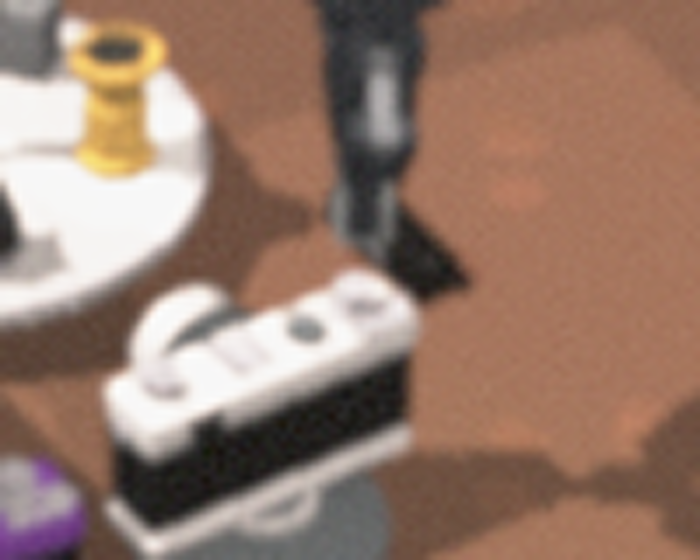

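The side view shows the fingertip at crop (365,250), beyond and off the button at (362,295), so there's no contact. I'll check where the tip really is using depth.

```bash
python3 - <<'E'
from h import *
from plant import r
c=r.camera("side");P=cloud(c)
pr=lambda X:(lambda q:(q[:2]/q[2]*c["fx"]+[c["cx"],c["cy"]]).round(1))(c["R"]@np.array(X)+c["t"])
print("tcp proj",pr([.444,.134,.105]),"earlier",pr([.4384,.1365,.153]),r.get_obs()["tcp_pos"],r.get_obs()["joint_velocities"].round(3))
for v in range(206,228,2): print(v,P[v,316].round(3),P[v,318].round(3),c["pixels"][v,317])
t=dict(np.load("top0.npz"));Q=cloud(t);print("top: button",Q[244,229].round(3),Q[244,230].round(3),"plate",Q[225,226].round(3))
E
```

```text
tcp proj [315.3 222.3] earlier [318.3 208.8] [0.4439585  0.1338977  0.10478997] [-0.001 -0.001  0.002  0.001  0.    -0.001]
206 [0.451 0.147 0.173] [0.446 0.148 0.172] [46 42 45]
208 [0.451 0.146 0.166] [0.444 0.146 0.164] [55 53 50]
210 [0.451 0.147 0.16 ] [0.444 0.146 0.157] [55 52 52]
212 [0.448 0.143 0.149] [0.446 0.149 0.153] [56 55 55]
214 [0.446 0.138 0.138] [0.441 0.141 0.138] [95 97 98]
216 [ 0.366 -0.01   0.001] [0.956 1.088 0.961] [ 79  85 101]
218 [ 0.37  -0.     0.001] [0.366 0.005 0.004] [128 140 173]
220 [0.442 0.133 0.112] [0.428 0.121 0.099] [229 231 239]
222 [0.448 0.146 0.116] [0.434 0.131 0.101] [205 208 217]
224 [0.444 0.139 0.102] [0.439 0.142 0.103] [170 168 179]
226 [0.447 0.146 0.101] [0.442 0.148 0.101] [217 218 227]
top: button [0.441 0.133 0.113] [0.441 0.131 0.113] plate [0.491 0.143 0.1  ]
```

The measured fingertips end about 26 mm above the reported TCP, and the image and the missing contact force agree. I'll keep descending, guided by force.

```bash
python3 -m handwheel '[[0,0,0,0,0,0.006,0],[0,0,0,0,0,0.012,0],[0,0,0,0,0,0.014,0],[0,0,0,0,0,0.014,0]]'
python3 -m handwheel '[[0,0,0,0,0,0.002,0],[0,0,0,0,0,0.004,0],[0,0,0,0,0,0.004,0]]'
python3 - <<'E'
from h import *
from plant import r
c=r.camera("side")
cv2.imwrite("pics/side3.png",cv2.resize(c["pixels"][180:260,265:365],None,fx=7,fy=7,interpolation=2))
E
```

```text
clock: 3.08
tcp_pos: [0.4433, 0.1339, 0.0897]
tool_rot: [-0.58, -3.086, 0.0]
contact_force: [0.8, -0.1, -0.2]
gripper_width: 0.001
finger_force: 0.0
clock: 3.33
tcp_pos: [0.4438, 0.1339, 0.0865]
tool_rot: [-0.581, -3.087, -0.0]
contact_force: [-0.2, 0.4, 0.5]
gripper_width: 0.003
finger_force: 0.0
```

View pics/side3.png

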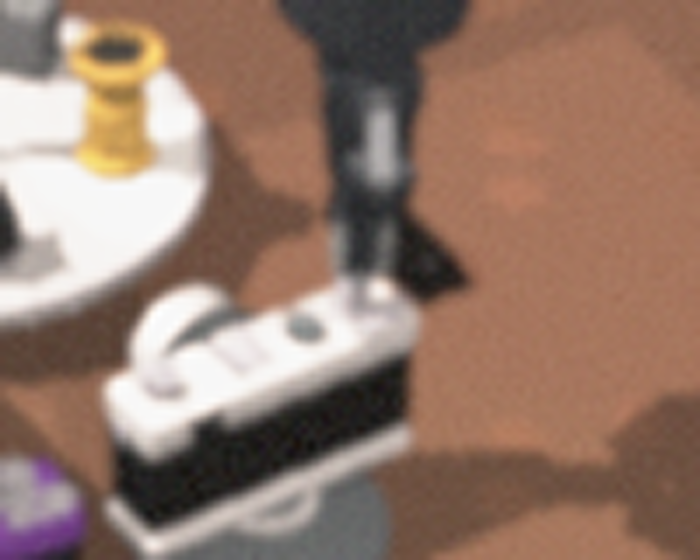

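The fingertip now ends at crop (362,283), right over the button at (362,297). I'll continue down in small steps.

```bash
for i in 1 2; do :; done; python3 -m handwheel '[[0,0,0,0,0,0.002,0],[0,0,0,0,0,0.003,0],[0,0,0,0,0,0.003,0]]'
python3 -m handwheel '[[0,0,0,0,0,0.002,0],[0,0,0,0,0,0.002,0]]'
```

```text
clock: 3.63
tcp_pos: [0.4438, 0.1339, 0.0836]
tool_rot: [-0.581, -3.087, -0.0]
contact_force: [0.2, 0.3, -0.1]
gripper_width: -0.001
finger_force: 0.0
clock: 3.8
tcp_pos: [0.4439, 0.1339, 0.0815]
tool_rot: [-0.581, -3.087, -0.0]
contact_force: [-0.5, 0.1, 0.1]
gripper_width: -0.001
finger_force: 0.0
```

```bash
python3 -m handwheel '[[0,0,0,0,0,0.002,0],[0,0,0,0,0,0.002,0]]'
python3 -m handwheel '[[0,0,0,0,0,0.002,0],[0,0,0,0,0,0.002,0]]'
python3 - <<'E'
from h import *
from plant import r
c=r.camera("side");P=cloud(c)
for v in range(208,232,2): print(v,P[v,316].round(3),c["pixels"][v,316],P[v,318].round(3))
cv2.imwrite("pics/side4.png",cv2.resize(c["pixels"][190:250,280:350],None,fx=10,fy=10,interpolation=2))
E
```

```text
clock: 3.97
tcp_pos: [0.4438, 0.1339, 0.0795]
tool_rot: [-0.581, -3.087, -0.0]
contact_force: [-0.4, -0.8, -0.4]
gripper_width: -0.004
finger_force: 0.0
clock: 4.13
tcp_pos: [0.4441, 0.1339, 0.0777]
tool_rot: [0.581, 3.087, 0.0]
contact_force: [0.1, 0.1, 1.3]
gripper_width: -0.002
finger_force: 0.9
208 [0.471 0.184 0.198] [84 83 83] [0.468 0.189 0.201]
210 [0.47  0.183 0.19 ] [57 55 55] [0.466 0.186 0.191]
212 [0.465 0.174 0.176] [45 43 44] [0.46  0.175 0.175]
214 [0.449 0.145 0.144] [47 46 46] [0.446 0.15  0.147]
216 [0.449 0.146 0.138] [45 42 44] [0.444 0.148 0.138]
218 [0.448 0.145 0.129] [51 49 47] [0.444 0.148 0.131]
220 [0.448 0.144 0.121] [65 62 61] [0.443 0.147 0.122]
222 [0.446 0.141 0.112] [118 116 122] [0.435 0.133 0.103]
224 [0.442 0.136 0.099] [160 158 170] [0.439 0.141 0.102]
226 [0.446 0.143 0.098] [218 218 225] [0.445 0.153 0.106]
228 [0.449 0.149 0.097] [221 225 233] [0.444 0.152 0.098]
230 [0.448 0.147 0.088] [179 183 198] [0.444 0.152 0.09 ]
```

View pics/side4.png

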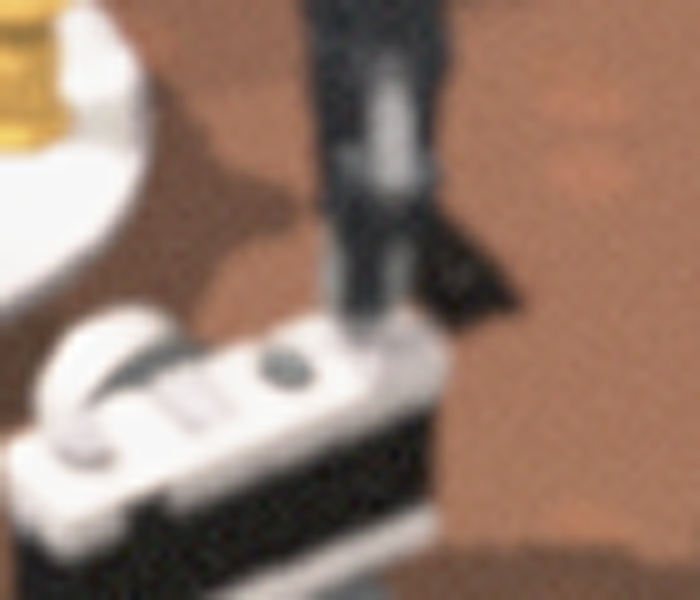

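The tip now rests on the button at crop (368,330). Force has just started to rise (1.3 N, pad 0.9 N) at TCP z 0.078, so the tip is about 33 mm above the reported TCP. Next I'll press the 5 mm stroke.

```bash
python3 -m handwheel '[[0,0,0,0,0,0.002,0],[0,0,0,0,0,0.003,0],[0,0,0,0,0,0.003,0]]'
python3 -m handwheel '[[0,0,0,0,0,0.001,0],[0,0,0,0,0,0.002,0],[0,0,0,0,0,0.002,0]]'
```

```text
clock: 4.43
tcp_pos: [0.4441, 0.1339, 0.0748]
tool_rot: [0.581, 3.087, 0.0]
contact_force: [-0.1, -0.6, 3.4]
gripper_width: -0.002
finger_force: 1.6
clock: 4.68
tcp_pos: [0.4442, 0.1339, 0.0735]
tool_rot: [0.58, 3.087, 0.0]
contact_force: [-2.1, -0.1, 6.6]
gripper_width: -0.003
finger_force: 3.8
```

```bash
python3 -m handwheel '[[0,0,0,0,0,0.001,0],[0,0,0,0,0,0.001,0],[0,0,0,0,0,0.001,0]]'
```

```text
clock: 4.93
tcp_pos: [0.4442, 0.1339, 0.0733]
tool_rot: [0.58, 3.086, 0.0]
contact_force: [-5.3, -0.6, 15.6]
gripper_width: 0.004
finger_force: 8.1
```

The button is on its stop: 15 N with no further travel. I'll lift and go to the handle.

```bash
python3 -m handwheel '[[0,0,0,0,0,-0.02,0],[0,0,0,0,0,-0.04,0],[0,0,0,0,0,-0.075,0.3],[0,0,0,0,0,-0.085,1],[0,0,0,0,0,-0.085,1]]'
python3 -m handwheel '[[0,0,0,-0.024,-0.029,0,1],[0,0,1,-0.048,-0.058,0,1],[0,0,2,-0.072,-0.087,0,1],[0,0,3,-0.096,-0.116,0,1],[0,0,4,-0.12,-0.145,0,1]]'
python3 -m handwheel '[[0,0,0,-0.02,-0.02,0,1],[0,0,0,-0.04,-0.043,0,1],[0,0,0,-0.05,-0.055,0,1],[0,0,0,-0.05,-0.055,0,1],[0,0,0,-0.05,-0.055,0,1]]'
python3 - <<'E'
from h import *
from plant import r
from scipy.spatial.transform import Rotation as Ro
o=r.get_obs();R=Ro.from_rotvec(o["tool_rot"]).as_matrix();print(o["joint_positions"].round(2),"tool y deg",np.degrees(np.arctan2(R[1,1],R[0,1])))
print("to handle",R.T@(np.array([.530,-.115,.08])-o["tcp_pos"]))
c=r.camera("side");P=cloud(c)
q=lambda X:(lambda q:(q[:2]/q[2]*c["fx"]+[c["cx"],c["cy"]]).round(1))(c["R"]@np.array(X)+c["t"])
print(q(o["tcp_pos"]),q([.53,-.115,.148]))
cv2.imwrite("pics/side5.png",cv2.resize(c["pixels"][130:240,200:320],None,fx=5.4,fy=5.4,interpolation=2))
m=(P[...,2]>.16)&(P[...,2]<.24)&(np.hypot(P[...,0]-.53,P[...,1]+.115)<.1); print(np.percentile(P[m],[2,50,98],axis=0).round(3))
E
```

```text
clock: 5.35
tcp_pos: [0.4457, 0.1339, 0.1598]
tool_rot: [0.58, 3.083, 0.002]
contact_force: [0.3, -0.1, -0.5]
gripper_width: 0.414
finger_force: 0.0
clock: 5.77
tcp_pos: [0.5028, -0.0464, 0.1553]
tool_rot: [-0.689, -3.064, -0.001]
contact_force: [0.7, 1.1, 0.4]
gripper_width: 0.999
finger_force: 0.0
clock: 6.18
tcp_pos: [0.5241, -0.1157, 0.1556]
tool_rot: [-0.689, -3.063, -0.001]
contact_force: [-0.7, -0.0, -0.0]
gripper_width: 0.993
finger_force: 0.0
[-0.46 -0.09 -0.18  1.49  0.   -0.02] tool y deg 64.62704953869951
to handle [-0.005141    0.00315068  0.07558162]
[257.3 169.7] [255.7 172.3]
[[ 0.498 -0.154  0.203]
 [ 0.546 -0.067  0.221]
 [ 0.555 -0.06   0.239]]
```

View pics/side5.png

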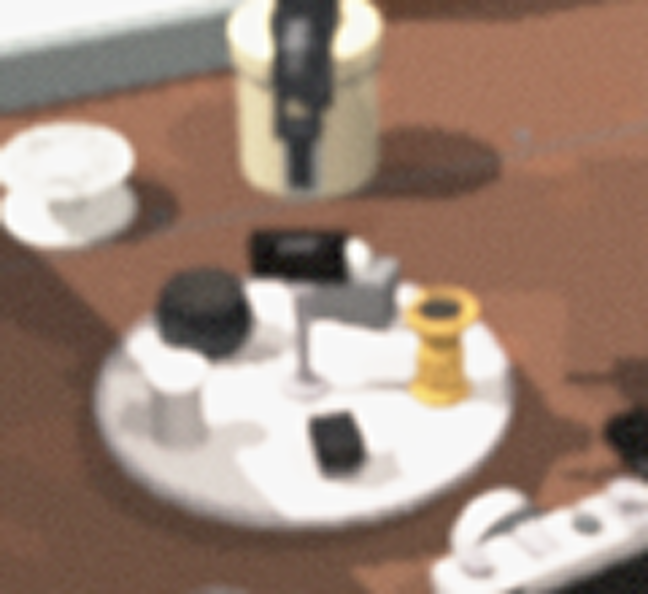

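The near finger hangs at crop (303,185), well above the handle at (300,256), and it is centred on it. I'll shift -5 mm and +3 mm, descend and close gently.

```bash
python3 -m handwheel '[[0,0,0,-0.005,0.003,0.02,1],[0,0,0,-0.005,0.003,0.04,1],[0,0,0,-0.005,0.003,0.06,1],[0,0,0,-0.005,0.003,0.075,1],[0,0,0,-0.005,0.003,0.075,1]]'
python3 -m handwheel '[[0,0,0,0,0,0,0.6],[0,0,0,0,0,0,0.4],[0,0,0,0,0,0,0.3],[0,0,0,0,0,0,0.2],[0,0,0,0,0,0,0]]' 40
python3 -m handwheel '[[0,0,0,0,0,0,0],[0,0,0,0,0,0,0],[0,0,0,0,0,0,0]]'
python3 - <<'E'
from h import *
from plant import r
c=r.camera("side");print(r.get_obs()["torque"])
cv2.imwrite("pics/side6.png",cv2.resize(c["pixels"][130:240,200:320],None,fx=5.4,fy=5.4,interpolation=2))
E
```

```text
clock: 6.65
tcp_pos: [0.5284, -0.1127, 0.0783]
tool_rot: [-0.684, -3.061, -0.002]
contact_force: [-1.0, 0.5, -1.2]
gripper_width: 1.002
finger_force: 0.0
clock: 7.07
tcp_pos: [0.5311, -0.1155, 0.0827]
tool_rot: [0.688, 3.064, -0.0]
contact_force: [0.1, -0.5, 0.1]
gripper_width: 0.298
finger_force: 0.0
clock: 7.32
tcp_pos: [0.5315, -0.1145, 0.0827]
tool_rot: [0.687, 3.064, 0.003]
contact_force: [2.3, 5.9, 3.6]
gripper_width: 0.181
finger_force: 42.0
[ 0.95395076 -0.38950242 -0.00818232]
```

View pics/side6.png

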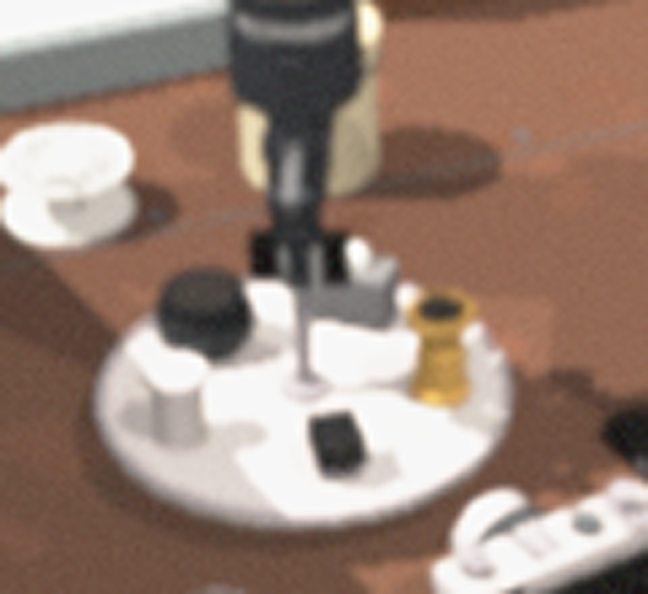

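Gripped: opening 0.181 matches about 16 mm, with 42 N on the pad at crop (300,265), clear of all the pieces. I'll turn the tray 55° clockwise, which is +z about the tool.

```bash
python3 -m handwheel '[[0,0,1,0,0,0,0],[0,0,3,0,0,0,0],[0,0,6,0,0,0,0],[0,0,9,0,0,0,0],[0,0,12,0,0,0,0]]' 70
python3 -m handwheel '[[0,0,3,0,0,0,0],[0,0,6,0,0,0,0],[0,0,9,0,0,0,0],[0,0,12,0,0,0,0],[0,0,15,0,0,0,0]]'
python3 -m handwheel '[[0,0,3,0,0,0,0],[0,0,6,0,0,0,0],[0,0,9,0,0,0,0],[0,0,12,0,0,0,0],[0,0,15,0,0,0,0]]'
python3 -m handwheel '[[0,0,3,0,0,0,0],[0,0,6,0,0,0,0],[0,0,9,0,0,0,0],[0,0,11,0,0,0,0],[0,0,12,0,0,0,0]]'
python3 -m handwheel '[[0,0,1,0,0,0,0],[0,0,1,0,0,0,0],[0,0,1,0,0,0,0],[0,0,1,0,0,0,0]]'
cat > chk.py <<'E'
from h import *
from plant import r
from scipy.spatial.transform import Rotation as Ro
o=r.get_obs();R=Ro.from_rotvec(o["tool_rot"]).as_matrix();print("handle dir",np.degrees(np.arctan2(-R[1,0],-R[0,0])),np.degrees(np.arctan2(R[1,0],R[0,0])))
c=r.camera("side");im=c["pixels"];hsv=cv2.cvtColor(im,cv2.COLOR_BGR2HSV)
m=((hsv[...,1]>140)&(hsv[...,2]>120)&(abs(hsv[...,0].astype(int)-22)<7)).astype(np.uint8); m[:,:200]=0;m[:,330:]=0;m[:160]=0;m[260:]=0
n,_,st,ce=cv2.connectedComponentsWithStats(m);i=1+st[1:,4].argmax();print(st[i],ce[i])
x,y,w,h=st[i,:4]; L=world(c,x+w/2-.5,y+w*.3,.096); A=np.array([.5305,-.115])
d=L[:2]-A; print("loupe",L,np.hypot(*d),np.degrees(np.arctan2(d[1],d[0])))
cv2.imwrite("pics/side7.png",cv2.resize(im[150:270,200:350],None,fx=5,fy=5,interpolation=2))
E
python3 chk.py
```

```text
clock: 7.78
tcp_pos: [0.5317, -0.1142, 0.0827]
tool_rot: [1.006, 2.974, 0.004]
contact_force: [4.4, 8.3, 3.2]
gripper_width: 0.179
finger_force: 69.0
clock: 8.2
tcp_pos: [0.532, -0.1138, 0.0827]
tool_rot: [1.385, 2.818, 0.006]
contact_force: [6.8, 10.5, 3.5]
gripper_width: 0.173
finger_force: 68.8
clock: 8.62
tcp_pos: [0.5324, -0.1136, 0.0827]
tool_rot: [1.741, 2.613, 0.008]
contact_force: [8.8, 12.2, 1.6]
gripper_width: 0.175
finger_force: 68.6
clock: 9.03
tcp_pos: [0.5328, -0.1135, 0.0828]
tool_rot: [2.004, 2.417, 0.009]
contact_force: [11.5, 12.1, 0.9]
gripper_width: 0.18
finger_force: 68.6
clock: 9.37
tcp_pos: [0.5329, -0.1135, 0.0828]
tool_rot: [2.022, 2.402, 0.009]
contact_force: [10.9, 11.4, 1.2]
gripper_width: 0.172
finger_force: 68.5
handle dir -80.19694568092896 99.80305431907105
[266 202   8  14  84] [269.4047619  209.28571429]
loupe [ 0.52759871 -0.00733243  0.096     ] 0.10770665478451179 91.54356076824648
```

View pics/side7.png

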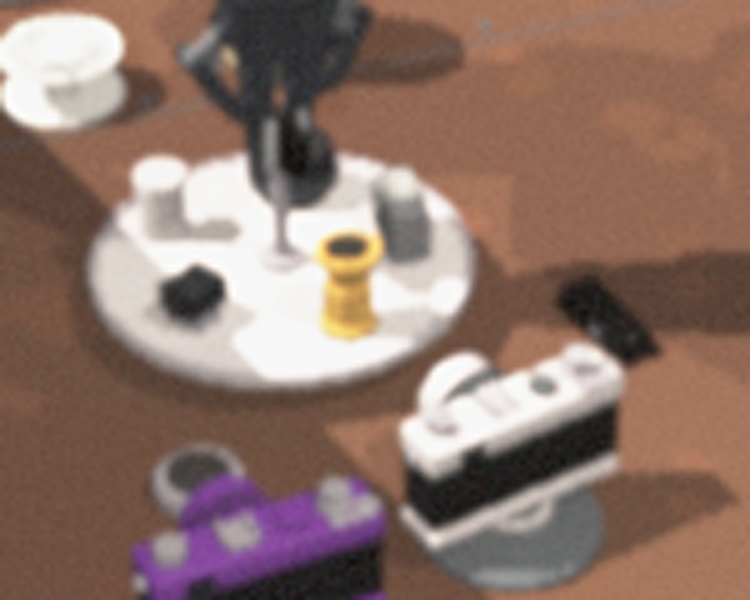

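The side view shows the loupe between the handle and the camera. Its eyepiece is at crop (349,245) and its foot at (350,322), and the other pieces are undisturbed. I'll cast those pixels and check the top view.

```bash
python3 - <<'E'
from h import *
from plant import r
c=r.camera("side");A=np.array([.5307,-.1153])
def rep(n,L): d=L[:2]-A; print(n,L.round(4),np.hypot(*d).round(4),np.degrees(np.arctan2(d[1],d[0])).round(1))
rep("eye",world(c,269.3,198.6,.096)); rep("foot",world(c,200+350.5/5-.5,150+322/5-.5,.037))
t=r.camera("top");im=t["pixels"];hsv=cv2.cvtColor(im,cv2.COLOR_BGR2HSV);P=cloud(t)
m=np.zeros(im.shape[:2],bool);S=np.s_[165:262,275:375];m[S]=(hsv[S][...,1]>120)&(hsv[S][...,2]>110)&(P[S][...,2]>.03)
v,u=np.nonzero(m);print(len(u)); 
if len(u): rep("top",world(t,u.mean(),v.mean(),.096)); print(u.min(),u.max(),v.min(),v.max())
for n,p in(("camera plate",[.4882,.1383,.098]),("shutter->centre",[.4441+.0434,.1339+.0072,.1])): rep(n,np.array(p))
print(r.get_obs()["joint_velocities"].round(3))
E
```

```text
eye [ 0.517  -0.0354  0.096 ] 0.081 99.8
foot [ 0.5168 -0.0352  0.037 ] 0.0813 99.8
6422
top [ 0.519  -0.1041  0.096 ] 0.0162 136.3
275 374 165 261
camera plate [0.4882 0.1383 0.098 ] 0.2571 99.5
shutter->centre [0.4875 0.1411 0.1   ] 0.26 99.6
[-0.001  0.    -0.002 -0.002 -0.001 -0.001]
```

```bash
python3 -m handwheel '[[0,0,0,0,0,0,0],[0,0,0,0,0,0,0],[0,0,0,0,0,0,0]]' && python3 -c "
from plant import r
print(r.finish_job())"
```

```text
clock: 9.77
tcp_pos: [0.5328, -0.1135, 0.0828]
tool_rot: [2.022, 2.402, 0.009]
contact_force: [11.2, 12.1, 0.6]
gripper_width: 0.174
finger_force: 68.5
the job is handed in; nothing more can be done
None
```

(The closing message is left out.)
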